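Put the edge bander's change parts back on their own plinths

TASK

The edge bander's three change parts (roller, cutter head, scraper block) have been put back on one another's plinths: put each one, upright and centred, on the rubber pad of the plinth that shows its picture, with the scraper lying in line with its picture. Use the plinth without a picture as the halfway spot, and leave it empty at the end. Set the parts down rather than dropping them, do not tip them over, and leave the tape measure, the jar and the wooden offcut alone.

Things in the scene. Friction and masses are not known exactly. Their poses are not given: they have to be found in the camera images.
- roller: spare pressure roller standing upright: round grey drum 72 mm across and 34 mm high, with a round steel boss 28 mm across and 30 mm high on top (64 mm in all; 0.3 to 0.55 kg). Grip it by the boss. Origin: centre of its underside, z up. Starts on another part's plinth.
- cutter: spare cutter head standing upright: aluminium star with six wings, 82 mm across and 26 mm high, with a round steel shank 20 mm across and 34 mm high on top (60 mm in all; 0.3 to 0.55 kg). Grip it by the shank. Origin: centre of its underside, z up. Starts on another part's plinth.
- scraper: spare scraper block: aluminium bar 90 mm long (its y), 36 mm wide (its x), 30 mm high, with a black handle on top 56 mm long (y), 18 mm wide (x) and 30 mm high (60 mm in all; 0.25 to 0.5 kg). Grip it by the handle, closing along its x. Origin: centre of its underside, z up. Starts on another part's plinth.
- plinth_roller: fixed plywood plinth, 110 mm wide (y), 16 mm high, with a black rubber pad 100 x 100 mm, its top 20 mm above the bench. Origin: under the pad centre, at bench height; z up. It reaches from x -55 to +110 mm; the bare strip beyond the pad (centre at x +83) shows the roller's picture: a dark disc 38 mm across.
- plinth_cutter: fixed plywood plinth, 110 mm wide (y), 16 mm high, with a black rubber pad 100 x 100 mm, its top 20 mm above the bench. Origin: under the pad centre, at bench height; z up. It reaches from x -55 to +110 mm; the bare strip beyond the pad (centre at x +83) shows the cutter head's picture: a dark six-pointed star 42 mm across.
- plinth_scraper: fixed plywood plinth, 110 mm wide (y), 16 mm high, with a black rubber pad 100 x 100 mm, its top 20 mm above the bench. Origin: under the pad centre, at bench height; z up. It reaches from x -55 to +110 mm; the bare strip beyond the pad (centre at x +83) shows the scraper's picture: a dark bar 70 mm long along the plinth's y, 16 mm wide. The scraper's y goes along it, either way round.
- plinth_spare: fixed plywood plinth, 110 mm wide (y), 16 mm high, with a black rubber pad 100 x 100 mm, its top 20 mm above the bench. Origin: under the pad centre, at bench height; z up. It reaches from x -55 to +110 mm; the bare strip beyond the pad (centre at x +83) shows no picture. It starts empty.
- tape: bystander, loose: grey tape measure standing on edge, 70 (x) x 36 (y) x 62 mm high. Origin: centre of its underside.
- jar: bystander, loose: amber jar with a steel lid, 64 mm across, 70 mm high. Origin: centre of its underside.
- offcut: bystander, loose: brown wooden offcut, 60 (x) x 100 (y) x 36 mm high. Origin: centre of its underside.
Mind the look-alikes: they are no part of the job. What is shaped like the roller but turquoise is not meant. What is shaped like the cutter but yellow is not meant.

How it is judged (in metres and radians):
On the way:
1. one of the three parts stands, released, on the plinth without a picture (((horizontal distance between roller and plinth_spare below 0.035 m and z of roller in the frame of plinth_spare between 0.015 and 0.026 m and angle between roller's own z axis and vertical below 0.1 rad and linear speed of roller below 0.02 m/s and contact force between the fingers and roller below 0.1 N) or (horizontal distance between cutter and plinth_spare below 0.035 m and z of cutter in the frame of plinth_spare between 0.015 and 0.026 m and angle between cutter's own z axis and vertical below 0.1 rad and linear speed of cutter below 0.02 m/s and contact force between the fingers and cutter below 0.1 N) or (horizontal distance between scraper and plinth_spare below 0.035 m and z of scraper in the frame of plinth_spare between 0.015 and 0.026 m and angle between scraper's own z axis and vertical below 0.1 rad and linear speed of scraper below 0.02 m/s and contact force between the fingers and scraper below 0.1 N))), for 0.2 s.
At the end, for the whole second after the job is handed in: Each part stands on its own plinth's pad: origin within 15 mm of the pad centre, underside 15 to 26 mm above the plinth origin, upright within 0.1 rad, at rest, released; scraper's y within 0.2 rad of its plinth's y, either way round. So the spare plinth is empty (horizontal distance between roller and plinth_roller below 0.015 m and z of roller in the frame of plinth_roller between 0.015 and 0.026 m and angle between each of roller, cutter, scraper's own z axis and vertical below 0.1 rad and linear speed of each of roller, cutter, scraper below 0.02 m/s and contact force between the fingers and roller below 0.1 N and horizontal distance between cutter and plinth_cutter below 0.015 m and z of cutter in the frame of plinth_cutter between 0.015 and 0.026 m and contact force between the fingers and cutter below 0.1 N and horizontal distance between scraper and plinth_scraper below 0.015 m and z of scraper in the frame of plinth_scraper between 0.015 and 0.026 m and contact force between the fingers and scraper below 0.1 N and angle between the y axis of scraper and the y axis of plinth_scraper, either way round below 0.2 rad); the robot touches nothing.
It fails at once if a part is tipped over (more than 0.7 rad) (angle between any of roller, cutter, scraper's own z axis and vertical above 0.7 rad).
It fails at once if a part is dropped (it moves faster than 0.6 m/s while the fingers do not touch it) ((linear speed of roller above 0.6 m/s and contact force between the fingers and roller below 0.1 N) or (linear speed of cutter above 0.6 m/s and contact force between the fingers and cutter below 0.1 N) or (linear speed of scraper above 0.6 m/s and contact force between the fingers and scraper below 0.1 N)).
It fails at once if a bystander is moved by more than 20 mm (distance of any of tape, jar, offcut from where it was at the start of the episode above 0.02 m).
It also fails if it takes over 109 s, if anything falls off the work surface, if the arm or the gripper's body presses on something with over 40 N, if the wrist force passes 120 N, or if a joint passes its speed limit or range.

ROBOT

A 6-joint arm with a two-finger parallel gripper is mounted at the origin on the work surface. World frame = base frame: x ahead of the robot, y to its left, z up, the work surface at z = 0. Lengths are in m, angles in degrees, forces in N, time in s.
With the tool pointing down it reaches from about 0.35 to 0.725 m from the base axis. Payload 4.3 kg.
Tool frame: the origin (TCP) lies on the centre line of the jaws, within the pads' length; the fingertips stand 11 mm ahead of it and the grasp point (between the pads) lies 8 mm behind it; z points along the fingers, y is the line along which they close (so a half turn about z gives the same grasp; the last joint's range is limited). The gripper opens to 85 mm and grips with 20 to 120 N. Pads are 22 mm wide; open, the fingers measure 114 mm over their backs; the gripper's body (76 mm by 85 mm) begins 54 mm behind the grasp point. The pads swing forward as they close: fully open they stand 13 mm farther back than shut.
Start: joints at [-73.814, 21.618, 4.641, 73.018, 0, 83.68], TCP at [0.22, -0.531, 0.242] pointing down, gripper open.
Joint ranges: [-156.06, 156.06], [-48.1, 94.91], [-58.44, 69.94], [-101.28, 121.22], [-78.64, 73.56], [-180, 180]. Speed limits (degrees/s): [147.25, 147.25, 180, 180, 180, 180].

INTERFACE

Orientations are given as [roll, pitch, yaw] about the fixed x, y, z axes, in that order (R = Rz(yaw) Ry(pitch) Rx(roll)).
In Python, from plant import env gives the robot as it stands. The module is installed in compiled form; this text tells all that it offers. Calls block until the motion is done:
- env.movep(position, orientation): joint-space move of the TCP to a pose.
- env.movel(position, speed=0.15, frame=None, stop_force=None): straight line of the TCP; frame=None keeps the orientation; speed is the mean speed in m/s. With stop_force (N) it stops when the force on the tool has changed by that much, and returns True; else False.
- env.set_joints(angles): joint-space move.
- env.gripper_open() and env.gripper_close(): open the fingers fully, or close them until they stop; the grip force is fixed at half the most.
- env.wait(seconds).
- env.ik(position, orientation): joint angles nearest the present ones, or None.
- env.read_camera(name): name is "side" or "top" or "wrist"; returns a dict with "pixels" (400x640x3 uint8, red, green, blue), "depth" (400x640 float32, m along the optical axis (not along the pixel's ray), 0 where there is no reading), "mtx" (3x3 intrinsics, pixels), "origin" and "attitude" of the camera in the world; the wrist camera has in their place "mount" (4x4, takes a point from camera to tool coordinates, whose origin is the TCP and whose axes are the flange's). Camera axes: x right, y up, looking along -z (the intrinsics and any distortion apply to the point x, -y, -z); pixel columns grow to the right and rows downward; lengths in m; the calibration is good to about 2 mm. A picture is of the moment at which its call begins: read the wrist's pose just before it.
A pose or a line that the arm cannot do raises env.MotionError and nothing moves.
- env.close_job(): hands the job in; it is judged then, once.
Readings, each from a call of its own:
- env.current_t(): time.
- env.current_joint_positions(): joint angles.
- env.current_joint_vel(): joint speeds.
- env.current_tau(): joint torques, N m.
- env.current_tcp_pos(): TCP position.
- env.current_tool_rot(): TCP orientation.
- env.current_wrist_force(): force on the tool from outside, world axes, zero at the start.
- env.current_ft_torque(): the same for the moment, N m.
- env.current_opening(): finger opening in m.
- env.current_grasp_force(): force on a finger pad.
Only numpy, scipy, OpenCV 4.12 (cv2) and the standard library are available. Lean on these libraries where they do the work, as an engineer would, in place of code of your own. Each camera call takes 0.05 s, during which the arm holds its last target. There are 200 camera calls.

## Working session

There is one attempt and no reset: what is moved stays moved. The work goes in short steps, each a Python script; the robot and the scene stay as the last script left them, time stands still between calls to the robot, and variables do not carry over. Pictures are saved under pics/ and viewed, at most 14 in all, crops included, and the job is handed in when it is done.

```bash
mkdir -p pics
python3 - <<'E'
from plant import env
import cv2,numpy as np
for n in ("top","side"):
    c=env.read_camera(n); np.savez(n+".npz",**c)
    cv2.imwrite(f"pics/{n}0.png",c["pixels"][:,:,::-1])
    print(n,c["mtx"],c["origin"],c["attitude"],{k:np.shape(v) for k,v in c.items()})
    print((c["depth"]>0).mean())
print(env.current_t(),env.current_tool_rot())
E
```

```text
top [[377.11197386   0.         313.92343716]
 [  0.         377.11197386 199.00112863]
 [  0.           0.           1.        ]] [0.48615068 0.04727618 0.99338812] [  5.48388849  -0.68520586 -88.65264374] {'pixels': (400, 640, 3), 'depth': (400, 640), 'mtx': (3, 3), 'origin': (3,), 'attitude': (3,)}
0.99583203125
side [[403.41333071   0.         322.19191726]
 [  0.         403.41333071 199.9728817 ]
 [  0.           0.           1.        ]] [0.15433909 0.50120478 0.70826201] [  43.02297476   -0.25562076 -135.25954386] {'pixels': (400, 640, 3), 'depth': (400, 640), 'mtx': (3, 3), 'origin': (3,), 'attitude': (3,)}
0.9962421875
0.1 [-1.79894100e+02 -1.19926155e-02  2.25056465e+01]
```

View pics/top0.png

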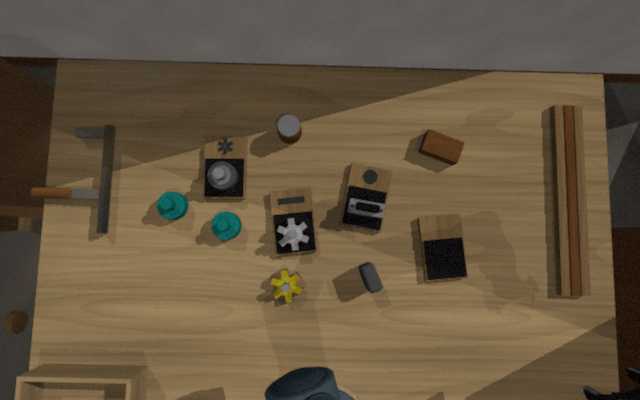

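View pics/side0.png

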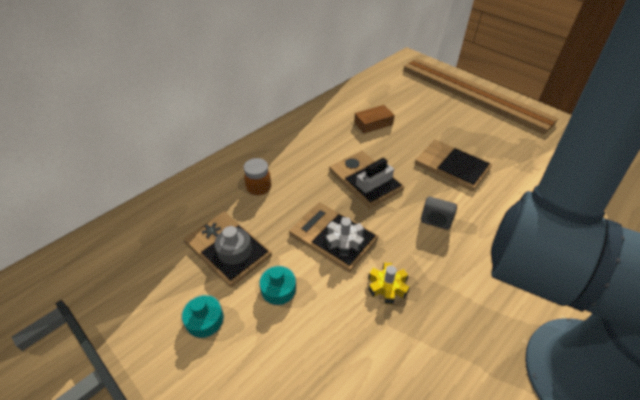

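Top view: the roller sits on the cutter plinth at (223,175), the cutter on the scraper plinth at (292,234) and the scraper on the roller plinth at (366,207). The spare plinth is empty at (444,258), the tape is at (370,277), the jar at (289,127) and the offcut at (441,147). The side view agrees; the turquoise and yellow look-alikes stand on the bench.

```bash
cat > h.py <<'E'
import numpy as np, cv2
from scipy.spatial.transform import Rotation as Ro
def cloud(c,origin=None,R=None):
    "world point per pixel from depth"
    if R is None: R=Ro.from_euler("xyz",c["attitude"],degrees=True).as_matrix(); origin=c["origin"]
    v,u=np.mgrid[:400,:640]; K=c["mtx"]; d=c["depth"]
    p=np.stack([(u-K[0,2])*d/K[0,0],-(v-K[1,2])*d/K[1,1],-d],-1)
    return p@R.T+origin
def ray(c,uv,z):
    "pixels cast on to the plane at height z"
    R=Ro.from_euler("xyz",c["attitude"],degrees=True).as_matrix(); K=c["mtx"]; uv=np.atleast_2d(uv).astype(float)
    d=np.stack([(uv[:,0]-K[0,2])/K[0,0],-(uv[:,1]-K[1,2])/K[1,1],-np.ones(len(uv))],-1)@R.T
    return (c["origin"]+d*((z-c["origin"][2])/d[:,2])[:,None])[:,:2]
def rect(xy):
    "centre mm, long side mm, short side mm, direction of long side (deg)"
    (cx,cy),(w,h),a=cv2.minAreaRect((np.asarray(xy)*1000).astype(np.float32))
    if w<h: w,h,a=h,w,a+90
    return np.round([cx,cy,w,h,(a+90)%180-90],1)
E
python3 - <<'E'
from h import *
c=np.load("top.npz"); s=np.load("side.npz")
P=cloud(c); S=cloud(s)
print("bench z",np.median(P[300:350,400:550,2]),np.median(P[60:100,350:500,2]), np.median(S[300:350,300:420,2]))
vmax=c["pixels"].max(2)
pads={"cutter":(225,175),"scraper":(294,234),"roller":(366,207),"spare":(444,258)}
pics={"cutter":(225,146),"scraper":(291,200),"roller":(370,176)}
v,u=np.mgrid[:400,:640]
for n,(a,b) in pads.items():
    near=(abs(u-a)<38)&(abs(v-b)<38)
    m=near&(vmax<45)&(abs(P[...,2]-.02)<.012)
    k,l,st,_=cv2.connectedComponentsWithStats(m.astype(np.uint8)); i=1+np.argmax(st[1:,4])
    m=l==i; xy=ray(c,np.stack([u[m],v[m]],-1),.02)
    print(n,"pad",rect(xy),m.sum())
    pl=near&(abs(P[...,2]-.018)<.006)
    k,l,st,_=cv2.connectedComponentsWithStats(pl.astype(np.uint8)); i=1+np.argmax(st[1:,4])
    m=l==i; xy=ray(c,np.stack([u[m],v[m]],-1),.018); print("  plinth",rect(xy))
    if n in pics:
        a,b=pics[n]; m=(abs(u-a)<16)&(abs(v-b)<9)&(vmax<70)
        print("  picture",rect(ray(c,np.stack([u[m],v[m]],-1),.016)))
        for nm,Q in (("top",P),("side",S)):
            ctr=P[pads[n][1],pads[n][0],:2]
            m=(np.hypot(*(Q[...,:2]-ctr).transpose(2,0,1))<.05)&(Q[...,2]>.070)
            q=Q[m]; print("  part",nm,rect(q[:,:2]),"mean",(q[:,:2].mean(0)*1000).round(1),"ztop",np.percentile(q[:,2],[50,90]).round(4),m.sum())
            m=(np.hypot(*(Q[...,:2]-ctr).transpose(2,0,1))<.05)&(Q[...,2]>.036)&(Q[...,2]<.06)
            print("  body",rect(Q[m][:,:2]))
E
```

```text
bench z 0.0004945271692504694 -0.00028792016172152213 -0.00021293101233477163
cutter pad [630.5 273.7  98.7  97.2 -88.6] 744
  plinth [654.8 274.3 161.4 109.7   1.5]
  picture [715.9 275.4  40.2  37.1   1.5]
  part top [630.9 273.7  27.   25.7  47.2] mean [630.  272.9] ztop [0.084  0.0863] 114
  body [630.2 272.9  70.   69.   46.4]
  part side [632.4 274.1  27.4  27.1 -44.2] mean [630.4 275.3] ztop [0.0829 0.0851] 183
  body [630.9 274.5  70.5  68.8  64.7]
scraper pad [493.2  87.1  98.7  98.3   7.1] 815
  plinth [513.7  90.8 152.6 109.5   7.4]
  picture [576.   98.5  70.1  15.9 -83.6]
  part top [487.2  73.1  51.7  16.8 -88.7] mean [486.2  49.4] ztop [0.9934 0.9934] 1121
  body [487.3  90.6  81.5  77.5  69.8]
  part side [489.2  90.7  19.3  18.8  77.9] mean [488.3  92.4] ztop [0.0792 0.0814] 85
  body [489.2  90.6  82.   77.7  71.8]
roller pad [560.8 -91.   99.7  99.7  79.9] 884
  plinth [586.8 -95.7 164.1 109.8 -10. ]
  picture [ 643.2 -106.6   34.5   34.3    1.4]
  part top [557.2 -92.5  55.5  17.9  82. ] mean [556.9 -91.9] ztop [0.0799 0.0824] 174
  body [557.2 -92.5  89.2  36.1  81.3]
  part side [558.8 -92.3  56.2  19.9  78.7] mean [557.3 -89.7] ztop [0.0791 0.081 ] 176
  body [559.5 -91.4  89.5  37.7  81.4]
spare pad [ 435.6 -300.   101.5   98.4  -83.5] 1497
  plinth [ 457.8 -295.7  156.3  110.6    6.4]
```

Run:
```python
from plant import env
for n,x,y,z,yaws in [("scr",.558,-.0918,.067,(81.3,-98.7)),("spare",.4356,-.300,.067,(96.5,-83.5)),("rol",.6307,.274,.071,(0,45,90,-45,-90,135)),("onrol",.5608,-.091,.071,(0,45,90,-45,-90,135)),("cut",.4885,.0907,.066,(0,45,90,-45,-90,135)),("oncut",.6305,.274,.066,(0,45,90,-45,-90)),("onscr",.4932,.0873,.067,(97.2,-82.8))]:
  for w in yaws:
    a=[env.ik([x,y,zz],[180,0,w]) for zz in (z,z+.1)]
    print(n,w,*[None if q is None else [round(float(t)) for t in q] for q in a])
```

```text
scr 81.3 [-16, 27, -14, 49, 0, 83] [-16, 22, -6, 62, 0, 83]
scr -98.7 [-16, 27, -14, 49, 0, -97] [-16, 22, -6, 62, 0, -97]
spare 96.5 [-41, 23, -20, 46, 0, 42] [-41, 18, -12, 60, 0, 42]
spare -83.5 [-41, 23, -20, 46, 0, -138] [-41, 18, -12, 60, 0, -138]
rol 0 [18, 40, 9, 59, 0, -162] [18, 37, 19, 72, 0, -162]
rol 45 [18, 40, 9, 59, 0, 153] [18, 37, 19, 72, 0, 153]
rol 90 [18, 40, 9, 59, 0, 108] [18, 37, 19, 72, 0, 108]
rol -45 [18, 40, 9, 59, 0, -117] [18, 37, 19, 72, 0, -117]
rol -90 [18, 40, 9, 59, 0, -72] [18, 37, 19, 72, 0, -72]
rol 135 [18, 40, 9, 59, 0, 63] [18, 37, 19, 72, 0, 63]
onrol 0 [-16, 27, -14, 49, 0, 164] [-16, 22, -5, 63, 0, 164]
onrol 45 [-16, 27, -14, 49, 0, 119] [-16, 22, -5, 63, 0, 119]
onrol 90 [-16, 27, -14, 49, 0, 74] [-16, 22, -5, 63, 0, 74]
onrol -45 [-16, 27, -14, 49, 0, -151] [-16, 22, -5, 63, 0, -151]
onrol -90 [-16, 27, -14, 49, 0, -106] [-16, 22, -5, 63, 0, -106]
onrol 135 [-16, 27, -14, 49, 0, 29] [-16, 22, -5, 63, 0, 29]
cut 0 [3, 20, -25, 44, 0, -177] [3, 15, -17, 59, 0, -177]
cut 45 [3, 20, -25, 44, 0, 138] [3, 15, -17, 59, 0, 138]
cut 90 [3, 20, -25, 44, 0, 93] [3, 15, -17, 59, 0, 93]
cut -45 [3, 20, -25, 44, 0, -132] [3, 15, -17, 59, 0, -132]
cut -90 [3, 20, -25, 44, 0, -87] [3, 15, -17, 59, 0, -87]
cut 135 [3, 20, -25, 44, 0, 48] [3, 15, -17, 59, 0, 48]
oncut 0 [18, 40, 8, 59, 0, -162] [18, 37, 18, 71, 0, -162]
oncut 45 [18, 40, 8, 59, 0, 153] [18, 37, 18, 71, 0, 153]
oncut 90 [18, 40, 8, 59, 0, 108] [18, 37, 18, 71, 0, 108]
oncut -45 [18, 40, 8, 59, 0, -117] [18, 37, 18, 71, 0, -117]
oncut -90 [18, 40, 8, 59, 0, -72] [18, 37, 18, 71, 0, -72]
onscr 97.2 [3, 21, -25, 45, 0, 86] [3, 15, -16, 59, 0, 86]
onscr -82.8 [3, 21, -25, 45, 0, -94] [3, 15, -16, 59, 0, -94]
```

```bash
cat >> h.py <<'E'
from plant import env
def pick(x,y,z,yaw,up=.12):
    env.gripper_open()
    env.movep([x,y,z+up],[180,0,yaw])
    env.movel([x,y,z+.02],speed=.15)
    hit=env.movel([x,y,z],speed=.05,stop_force=8)
    env.gripper_close()
    o=env.current_opening()
    env.movel([x,y,z+up],speed=.12)
    print("pick t",env.current_t(),"hit",hit,"opening",o,env.current_opening(),"force",env.current_grasp_force(),"wrist",np.round(env.current_wrist_force(),2))
def place(x,y,z,yaw,up=.12):
    env.movep([x,y,z+up],[180,0,yaw])
    env.movel([x,y,z+.012],speed=.12); env.wait(.2)
    hit=env.movel([x,y,z-.004],speed=.02,stop_force=3)
    zt=env.current_tcp_pos()[2]; env.wait(.2)
    env.gripper_open(); env.wait(.2)
    env.movel([x,y,z+up],speed=.15)
    print("place t",env.current_t(),"hit",hit,"z",zt,"planned",z)
def snap(n,f):
    c=env.read_camera(n); np.savez(f+".npz",**c); cv2.imwrite(f"pics/{f}.png",c["pixels"][:,:,::-1]); return c
E
python3 - <<'E'
from h import *
pick(.558,-.0918,.067,81.3)
place(.4356,-.300,.067,96.5)
snap("top","top1"); snap("side","side1")
E
```

```text
pick t 5.4667 hit False opening 0.0169676819646628 0.016651128147746216 force 59.81681227684021 wrist [-0.05 -0.7  -5.08]
place t 10.3 hit True z 0.0672153401423183 planned 0.067
```

View pics/side1.png

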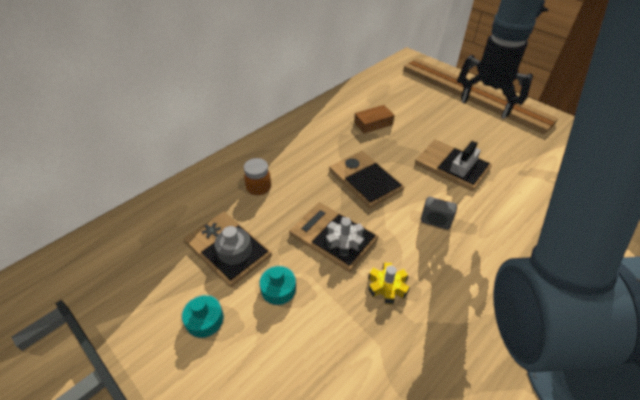

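```bash
cat >> h.py <<'E'
def look(ctr,cams=("top1","side1"),lo=.036,hi=.095,r=.06):
    for f in cams:
        Q=cloud(np.load(f+".npz")); near=np.hypot(Q[...,0]-ctr[0],Q[...,1]-ctr[1])<r
        b=Q[near&(Q[...,2]>lo)&(Q[...,2]<.062)]; t=Q[near&(Q[...,2]>.07)&(Q[...,2]<hi)]
        print(f,"body",rect(b[:,:2]) if len(b) else None,"top",rect(t[:,:2]) if len(t) else None,np.median(t[:,2]) if len(t) else None)
E
python3 - <<'E'
from h import *
look((.4356,-.3)); look((.5608,-.091))
E
```

```text
top1 body [ 434.  -300.4   91.5   36.7  -83.4] top [ 434.2 -299.6   55.5   18.2  -83.6] 0.08000496554877923
side1 body [ 436.1 -299.9   95.4   36.5  -84. ] top [ 436.1 -299.3   55.6   18.9  -84.2] 0.07945542349150797
top1 body None top None None
side1 body None top None None
```

The scraper stands upright on the spare pad at (465,160), and the roller plinth at (372,183) is free. Roller and cutter next, stopping if a grasp fails.

Run:
```python
from h import *
pick(.6307,.274,.071,90); assert env.current_opening()>.022
place(.5608,-.091,.071,90)
pick(.4885,.0907,.066,90); assert env.current_opening()>.015
place(.6305,.274,.066,90)
snap("top","top2"); snap("side","side2")
for c in ((.5608,-.091),(.6305,.274),(.4356,-.3)): look(c,("top2","side2"))
```

```text
pick t 15.8833 hit False opening 0.02597177932006631 0.02597360308656034 force 59.18924689292908 wrist [-0.06 -0.17 -3.51]
place t 21.075 hit True z 0.07162065971357208 planned 0.071
pick t 25.2333 hit False opening 0.01809355765481057 0.018209096920059304 force 58.689685463905334 wrist [ 0.73  0.15 -4.42]
place t 30.025 hit True z 0.0663932369034879 planned 0.066
top2 body [558.7 -90.5  70.9  68.2 -88.5] top [558.5 -90.4  26.3  25.7 -44.1] 0.08416757685303866
side2 body [557.9 -87.9  70.8  66.5  39.3] top [560.2 -89.2  26.4  25.8 -46.1] 0.08334169126505037
top2 body [629.  273.3  80.9  77.8 -51.5] top [628.5 272.6  17.5  17.5   1.8] 0.0802223222704107
side2 body [629.3 274.1  81.5  76.6  74. ] top [630.9 273.6  19.3  18.6  -2.2] 0.07938456623326479
top2 body [ 434.3 -300.    91.    35.9  -83.3] top [ 434.3 -300.6   55.9   18.3  -83.7] 0.07998147986801629
side2 body [ 436.  -299.8   90.2   36.1  -83.6] top [ 436.3 -300.    58.1   18.1  -84. ] 0.07941817670488815
```

View pics/side2.png

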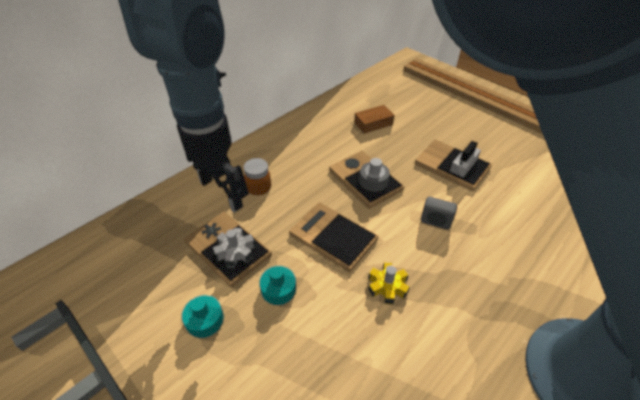

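The roller at (374,175) and cutter at (233,246) are on their own pads, both upright. The scraper plinth at (347,237) is free.

Run:
```python
from h import *
pick(.4352,-.2999,.067,96.5); assert env.current_opening()>.013
place(.4932,.0873,.067,97.2)
env.movel([.4932,.0873,.25],speed=.15)
env.movep([.42,-.25,.28],[180,0,90]); env.wait(.3)
snap("top","top3"); snap("side","side3")
for c in ((.4932,.0873),(.5608,-.091),(.6305,.274),(.4356,-.3)): look(c,("top3","side3"))
```

```text
pick t 35.65 hit False opening 0.016785174522280757 0.016616087340696428 force 58.66390407085419 wrist [ 0.08 -0.35 -5.11]
place t 40.9833 hit True z 0.06721789378689964 planned 0.067
top3 body [491.8  86.4  89.8  35.8 -82.8] top [491.8  86.2  55.8  17.7 -82.9] 0.0801614536522568
side3 body [493.1  86.3  92.   35.9 -83.7] top [493.6  86.3  55.6  17.8 -82.1] 0.07918123072216443
top3 body [558.6 -90.4  70.9  67.9 -88.3] top [558.6 -90.4  26.7  25.6 -43.9] 0.08408926416742035
side3 body [558.3 -87.9  69.7  65.2  42.6] top [560.6 -90.8  27.9  25.9 -71.1] 0.08341295746738958
top3 body [628.3 273.5  81.   77.5  11.8] top [628.5 272.7  18.4  17.8 -11.6] 0.07913181769976763
side3 body [629.8 273.2  82.3  77.7 -47.6] top [630.4 273.7  19.3  18.3  -3. ] 0.07937748750115292
top3 body None top None None
side3 body None top None None
```

View pics/side3.png

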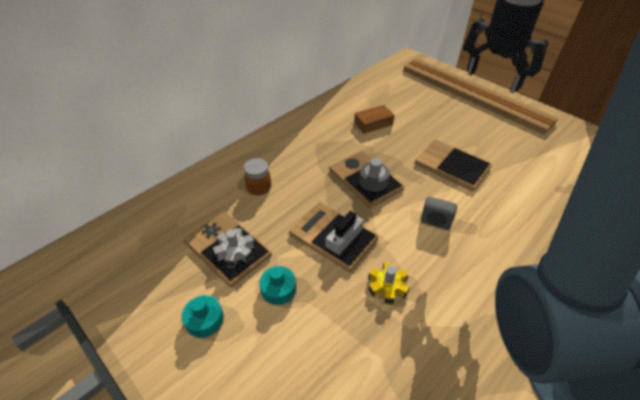

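The scraper at (345,232) lies in line with its picture, all three parts are on their own pads within about 3 mm, and the spare plinth at (463,165) is empty. The bystanders have not moved.

```bash
python3 -c "
from plant import env
print(env.close_job(), env.current_t())"
```

```text
the job is handed in; nothing more can be done
the job is handed in; nothing more can be done
```

The job is handed in: by the last camera check the roller, cutter and scraper stand upright on their own plinths, each within about 3 mm of its pad centre, with the scraper in line with its picture, the spare plinth empty and the bystanders unmoved; the judge's verdict was not shown.

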